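# Find the socket key that fits the shaker's nut

### The job

Find by trying which of the three look-alike socket keys on the mat fits the hex nut on the shaker, and leave those that do not fit standing upright on the mat. Seat the one that fits fully down on the nut, upright and with its pointer facing the white mark on the deck, and finish there still gripping it: do not let go. Do not knock over the vial or the bottle.

Things in the scene. Friction and masses are not known exactly. Their poses are not given: they have to be found in the camera images.
- key_a_mid (a point): One of three steel socket keys, 68 mm tall, 0.14 to 0.28 kg, standing bore down on the mat. They look alike; only one hex bore fits the nut, two are too small, and the names do not tell which. Upright grip blade 12 mm thick (y), 40 mm long (x), from 30 to 68 mm above the foot. This point: on the axis, 34 mm above the foot; z up, x towards the pointer.
- key_a: The same key; origin on its axis at the foot (bore mouth). Below the blade: a six-sided socket 38 mm across flats, 20 mm high (bore 20 mm deep, flats facing along x and every 60 degrees), then a round collar 43 mm wide up to 30 mm.
- key_a_tip (a point): Tip of this key's pointer, a 6 mm wide brass arm from the collar along the key's +x; the tip is 40 mm from the axis and 25 mm above the foot.
- key_b_mid (a point): Another socket key, like key_a in all but its bore: point on the axis, 34 mm above the foot; z up, x towards the pointer.
- key_b: The same key; origin on its axis at the foot (bore mouth).
- key_b_tip (a point): Tip of this key's pointer, 40 mm from the axis and 25 mm above the foot.
- key_c_mid (a point): Another socket key, like key_a in all but its bore: point on the axis, 34 mm above the foot; z up, x towards the pointer.
- key_c: The same key; origin on its axis at the foot (bore mouth).
- key_c_tip (a point): Tip of this key's pointer, 40 mm from the axis and 25 mm above the foot.
- nut_seat (a point): Centre of the 48 mm flange under the fixed hex nut on the shaker's deck, at the flange's top, 73 mm above the bench: the foot of the fitting key comes to rest here (1 mm play all round, 9 degrees of turn); a wrong key stops 13 mm or more higher, on the nut's taper. z up; x towards the mark; with a key's pointer that way its bore is in line with the nut.
- shaker: Bench shaker, fixed, 220 by 220 mm, flat deck 70 mm above the bench, a 14 mm tall rubber stud near each corner. In the middle the steel nut, 24 mm across flats (flats face along x and every 60 degrees), 16 mm high above its flange, tapering over its top 5 mm to 17 mm. Origin on the bench under the nut; x towards the mark.
- mark (a point): Middle of the mark, a white bar 34 by 8 mm, 3 mm high, on the deck, running straight away from the nut; 69 mm from the nut's axis, at the height of the bar's top.
- mat: Grey bench mat, fixed, 220 (x) by 330 (y) by 4 mm thick. Origin at the centre of its underside, on the bench.
- vial: Small amber vial with white cap, 22 mm wide, 30 mm tall, on the mat beyond the keys. Origin at the centre of its underside, z up. Stays standing.
- flask: Glass bottle with screw cap, 72 mm wide, 150 mm tall, at the far side of the bench. Origin at the centre of its underside, z up. Stays standing.
Mind the look-alikes: they are no part of the job. What is shaped like the key_b but green or pink is not meant. Leave any orange look-alike of the key_a alone.

How it is judged:
By the outcome, as a careful person would: the job done as asked, in the order asked, and still so for the second after the job is handed in, while the arm keeps its last pose, push and grip.
It also fails if it takes over 72 s, if anything falls off the work surface, if the arm or the gripper's body presses on something with over 40 N, if the wrist force passes 120 N, or if a joint passes its speed limit or range.

### The arm

A 6-joint arm with a two-finger parallel gripper is mounted at the origin on the work surface. World frame = base frame: x ahead of the robot, y to its left, z up, the work surface at z = 0. Lengths are in m, angles in rad, forces in N, time in s.
With the tool pointing down it reaches from about 0.375 to 0.9 m from the base axis. Payload 3.1 kg.
Tool frame: the origin (TCP) lies midway between the tips of the shut fingers; the grasp point (between the pads) lies 19 mm behind it; z points along the fingers, x is the direction in which the jaws open and shut, and the axes are right-handed (so a half turn about z gives the same grasp; the last joint's range is limited). The gripper opens to 85 mm and grips with 20 to 120 N. Pads are 22 mm wide; open, the fingers measure 114 mm over their backs; the gripper's body (76 mm by 85 mm) begins 54 mm behind the grasp point. The pads swing forward as they close: fully open they stand 13 mm farther back than shut.
Start: joints at [-1.304, 0.527, 1.433, -0, 1.181, -0.178], TCP at [0.269, -0.564, 0.231] pointing down, gripper open.
Joint ranges: [-3.08, 3.08], [-0.75, 2.2], [0.22, 2.44], [-1.43, 4.57], [0, 2.65], [-2.85, 2.85]. Speed limits (rad/s): [2.79, 2.79, 3.14, 3.14, 3.14, 3.14].

### API

Orientations are given as a unit quaternion [w, x, y, z].
In Python, from station import state, snapshot, camera_params, sign_off gives the robot as it stands.
- The arm moves only by the tool drive_tool, never from a script. Its arguments are lists of equal length, an entry for each row: "gripper": the gripper command: -1 is shut, 1 is fully open, values between are in proportion; "translation": the shift along the tool's x, y, z in units of 30 mm (1.0 is 30 mm), a list of three; "dr": the turn, a rotation vector about the tool's x, y, z in units of 10 degrees (1.0 is 10 degrees), a list of three. In form: {"gripper": [gripper, ...], "translation": [[x, y, z], ...], "dr": [[rx, ry, rz], ...]}. A call has 1 to 12 rows; each row shifts and turns the pose as measured when the row begins, along the tool's axes as they then stand; what a row does not reach is not made up. A row lasts 1/8 s, in which the tool goes at most 62.5 mm and 10.7 degrees, less where a joint would pass 70% of its speed; a pose out of reach is approached as far as the arm can. A call is refused whole if a number of a shift passes 1 or a number of a turn 1, either way. A call with a gripper value outside its range is refused whole. The fingers move at their own pace and stop on an object; the grip force is fixed at half the most. Time passes only in rows, so rows that do not move let the fingers close. It gives the time, the measured TCP pose, the force and the opening at its end, in the units of the state.
- state(): the state, without advancing time (a new reading comes with each control period).
- snapshot(name): name is "scene" or "top" or "wrist"; returns (picture, depth): 384x512x3 uint8, red, green, blue; 384x512 float32, m along the optical axis (not along the pixel's ray), 0 where there is no reading.
- camera_params(name): a dict with "K" (3x3 intrinsics, pixels), "rvec" (rotation vector, rad) and "tvec" (3), from world to camera coordinates, as OpenCV has them. Camera axes: x right, y down, z forward; pixel columns grow to the right and rows downward; lengths in m; the calibration is good to about 2 mm. A picture is of the moment at which its call begins: read the wrist's pose just before it. camera_params takes no time and is no camera call; for the wrist camera it gives the pose at the moment of the call.
- sign_off(): hands the job in, once; it reports no verdict.
The state is a dict: "t": time; "q": joint angles; "qd": joint speeds; "joint_efforts": joint torques, N m; "ee_pos": TCP position; "tcp_rot": TCP orientation; "contact_force": force on the tool from outside, world axes, zero at the start; "moment": the same for the moment, N m; "opening": finger opening in m.
Only numpy, scipy, OpenCV 4.12 (cv2) and the standard library are available. Lean on these libraries where they do the work, as an engineer would, in place of code of your own. Each camera call takes 0.05 s, during which the arm holds its last target.

## Working session

There is one attempt and no reset: what is moved stays moved. The work goes in short steps, Python scripts to look and compute and a tool call to move; the robot and the scene stay as the last step left them, time stands still between calls to the robot, and variables do not carry over. Pictures are saved under pics/ and viewed, and the job is handed in when it is done.

Besides the shell and the picture viewer there is one more tool, called after ">>>" as name(argument=value, ...), one argument or row to a line, values as JSON. drive_tool: Moves the arm, as the interface text tells. Its arguments: {"type":"object","properties":{"gripper":{"type":"array","items":{"type":"number"}},"translation":{"type":"array","items":{"type":"array","items":{"type":"number"}}},"dr":{"type":"array","items":{"type":"array","items":{"type":"number"}}}},"required":["gripper","translation","dr"]}

```bash
ls; mkdir -p pics; cat > h.py <<'E'
import numpy as np,cv2
from station import state,snapshot,camera_params,sign_off
def cam(n):
    p=camera_params(n);R=cv2.Rodrigues(np.array(p['rvec'],float))[0];return np.array(p['K'],float),R,np.array(p['tvec'],float).ravel()
def ray(n,u,v,z,c=None):
    K,R,t=c or cam(n);d=R.T@np.linalg.solve(K,[u,v,1.]);o=-R.T@t
    return o+d*(z-o[2])/d[2]
def proj(n,P,c=None):
    K,R,t=c or cam(n);q=K@(R@np.array(P)+t);return q[:2]/q[2]
def save(n,im): cv2.imwrite('pics/'+n+'.png',im[:,:,::-1])
E
python3 - <<'E'
from h import *
s=state();print(s)
for n in ['scene','top','wrist']:
    im,d=snapshot(n);save(n+'0',im);np.save(n+'0',d);np.save(n+'0im',im);c=cam(n);print(n,-c[1].T@c[2],c[0][0,0])
E
```

```text
pics
{'t': 0.0, 'q': array([-1.30453847e+00,  5.28435377e-01,  1.43388649e+00,  1.16072118e-05,
        1.18143132e+00, -1.78472520e-01]), 'qd': array([ 9.93025371e-05,  4.70682063e-04,  1.21692044e-05, -3.41652721e-04,
        4.99065009e-05, -1.49426305e-04]), 'joint_efforts': array([ 2.41989119e-04, -4.42345798e+01, -1.78024578e+01, -2.22536214e-04,
        8.39845306e-03,  5.08567140e-06]), 'ee_pos': array([ 0.26873795, -0.56348193,  0.23035758]), 'tcp_rot': array([-7.33570039e-04,  8.45638469e-01, -5.33755012e-01, -7.93022151e-04]), 'contact_force': array([-0.95524124, -0.24347313, -0.56867182]), 'moment': array([-0.00888822, -0.02400061,  0.02526503]), 'opening': 0.08567037749390524}
scene [ 1.21735293 -0.40327023  0.79525343] 422.98650607456517
top [ 0.47559236 -0.0896876   1.33367988] 457.64333348449213
wrist [ 0.32926507 -0.53502995  0.37158266] 304.8830360847694
```

View pics/scene0.png

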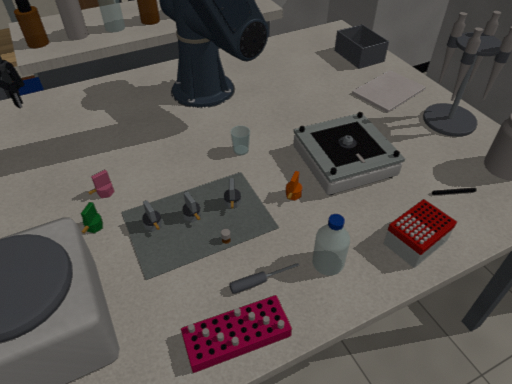

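View pics/top0.png

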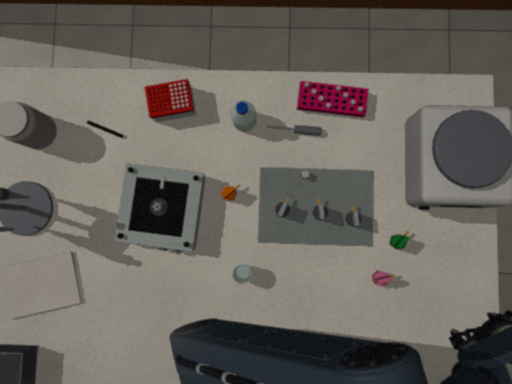

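View pics/wrist0.png

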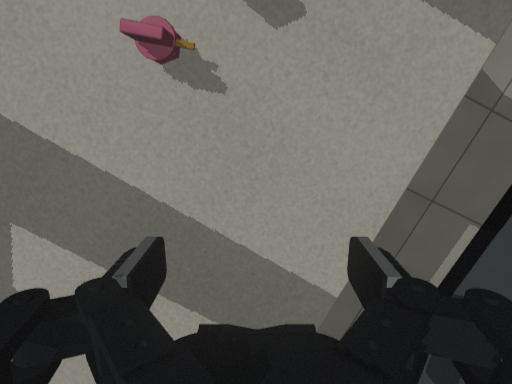

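The top view shows three grey keys on the mat at (283,210), (320,211) and (353,217). The orange (229,193), green (399,241) and pink (381,278) look-alikes are off the mat and aren't meant. The shaker nut is at (158,207), with the mark at about (162,182). I'll confirm with an enlarged crop.

```bash
python3 - <<'E'
from h import *
im=np.load('top0im.npy')
a=cv2.resize(im[160:250,255:380],None,fx=6,fy=6,interpolation=cv2.INTER_CUBIC);save('topkeys',a)
b=cv2.resize(im[160:255,110:245],None,fx=5,fy=5,interpolation=cv2.INTER_CUBIC);save('topshk',b)
s=np.load('scene0im.npy')
save('sckeys',cv2.resize(s[165:270,115:285],None,fx=4.5,fy=4.5,interpolation=cv2.INTER_CUBIC))
for p,z in [((283,210),.05),((320,211),.05),((353,217),.05),((158,207),.089),((162,182),.073),((306,174),.034),((243,115),.15)]:print(p,ray('top',*p,z).round(3))
E
```

```text
(283, 210) [ 0.528 -0.131  0.05 ]
(320, 211) [ 0.528 -0.235  0.05 ]
(353, 217) [ 0.513 -0.327  0.05 ]
(158, 207) [0.527 0.211 0.089]
(162, 182) [0.597 0.207 0.073]
(306, 174) [ 0.633 -0.196  0.034]
(243, 115) [ 0.772 -0.018  0.15 ]
```

View pics/topkeys.png

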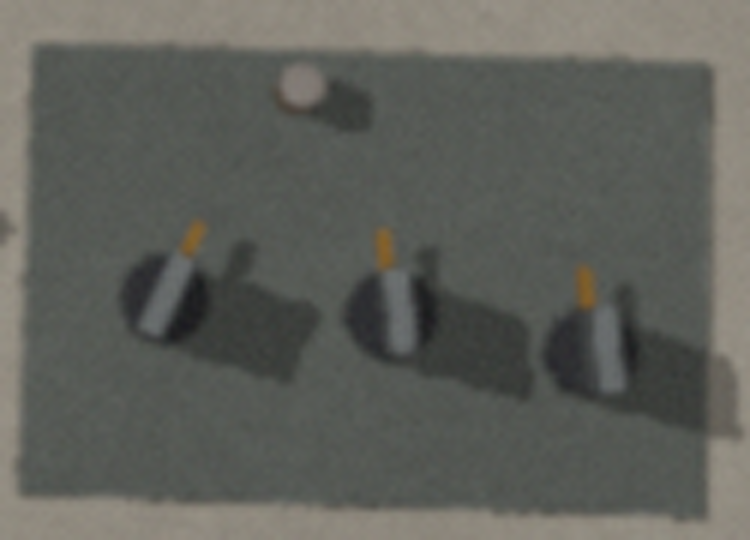

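View pics/topshk.png

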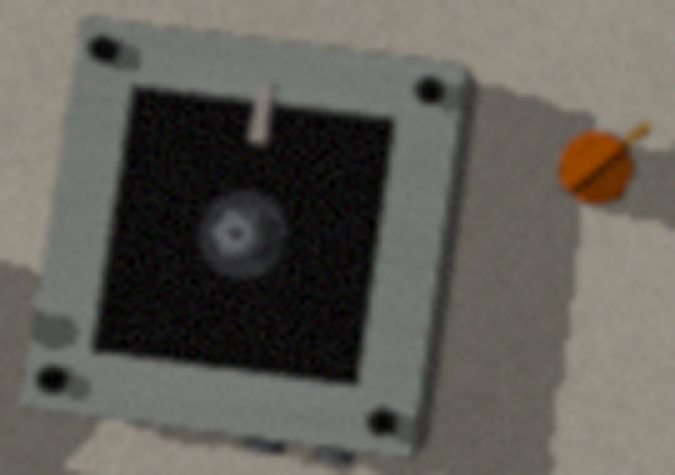

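View pics/sckeys.png

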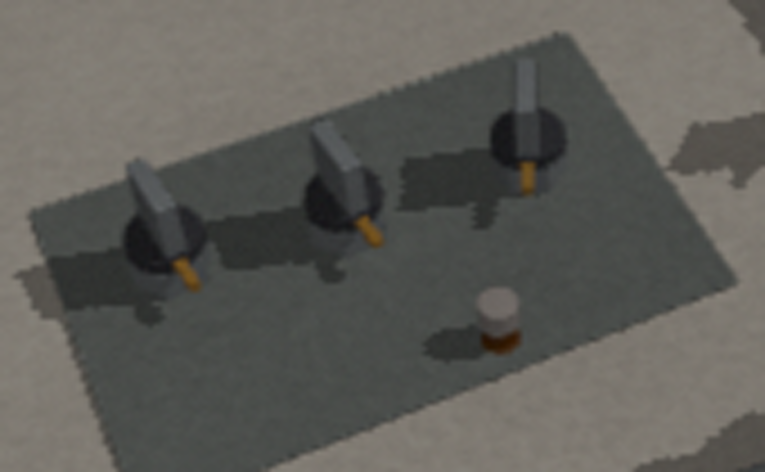

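```bash
cat >> h.py <<'E'
from scipy.spatial.transform import Rotation as Ro
def Rt():
    s=state();q=s['tcp_rot'];return s,Ro.from_quat([q[1],q[2],q[3],q[0]]).as_matrix()
def plan(P,yaw):  # yaw: world angle (deg) of tool x, tool down
    s,R=Rt();a=np.radians(yaw);c,sn=np.cos(a),np.sin(a)
    G=np.array([[c,sn,0],[sn,-c,0],[0,0,-1.]]).T
    rv=np.degrees(Ro.from_matrix(R.T@G).as_rotvec())/10
    d=np.array(P)-s['ee_pos']
    print('t',round(s['t'],2),'pos',s['ee_pos'].round(4),'F',s['contact_force'].round(1),'M',s['moment'].round(2),'open',round(s['opening'],4))
    print(' now yaw',np.degrees(np.arctan2(R[1,0],R[0,0])).round(2),'shift units (tool now)',(R.T@d/.03).round(3),'(tool at goal)',(G.T@d/.03).round(3),'turn units',rv.round(3))
E
python3 - <<'E'
from h import *
def c6(x,y):return 255+(x+.5)/6-.5,160+(y+.5)/6-.5
ks=[((192,255),(150,335),(166,293),(199,224)),((396,270),(404,355),(400,312),(384,231)),((604,307),(614,392),(609,349),(585,268))]
def s45(x,y):return 115+x/4.5,165+y/4.5
sc=[((527,62),None,(528,187)),((322,125),None,(375,241)),((136,165),None,(193,285))]
for (a,b,c,t),S in zip(ks,sc):
    B=ray('top',*c6(*c),.072);T=ray('top',*c6(*t),.029);v=T-B
    e=ray('top',*c6(*a),.072)-ray('top',*c6(*b),.072)
    print('blade',B.round(4),'tip',T.round(4),'dist',np.hypot(*v[:2]).round(4),'yaw',np.degrees(np.arctan2(v[1],v[0])).round(1),'blade yaw',np.degrees(np.arctan2(e[1],e[0])).round(1))
    print('   scene tip',ray('scene',*s45(*S[2]),.029).round(4))
def c5(x,y):return 110+(x+.5)/5-.5,160+(y+.5)/5-.5
n=ray('top',*c5(240,234),.073);nt=ray('top',*c5(234,233),.089);m=ray('top',*c5(260,114),.073);v=m-n
print('flange',n,'nuttop',nt,'mark',m,np.hypot(*v[:2]),np.degrees(np.arctan2(v[1],v[0])))
st=[ray('top',*c5(*p),.084) for p in [(102,46),(430,88),(382,420),(52,378)]]
print(np.mean(st,0)); 
for i in range(4):
    w=st[(i+1)%4]-st[i];print(np.hypot(*w[:2]),np.degrees(np.arctan2(w[1],w[0])))
d=np.load('top0.npy');print(d.shape)
plan([.45,-.33,.2],-90)
E
```

```text
blade [ 0.5315 -0.1286  0.072 ] tip [ 0.5666 -0.145   0.029 ] dist 0.0387 yaw -25.0 blade yaw -26.6
   scene tip [ 0.5674 -0.1446  0.029 ]
blade [ 0.5253 -0.2358  0.072 ] tip [ 0.5652 -0.2328  0.029 ] dist 0.0401 yaw 4.3 blade yaw 6.0
   scene tip [ 0.5659 -0.2329  0.029 ]
blade [ 0.5106 -0.3311  0.072 ] tip [ 0.5498 -0.3279  0.029 ] dist 0.0393 yaw 4.7 blade yaw 6.9
   scene tip [ 0.5512 -0.3279  0.029 ]
flange [0.52911472 0.21612148 0.073     ] nuttop [0.52890607 0.21555773 0.089     ] mark [0.59605854 0.20795436 0.073     ] 0.06744017438983735 -6.955685462029435
[0.52985202 0.21279682 0.084     ]
0.18397478749245116 -96.06546308633092
0.1831239708653546 173.90493056634512
0.1825971262088462 84.24086219709935
0.18410466529851055 -5.665350104986905
(384, 512)
t 0.15 pos [ 0.2688 -0.5636  0.2305] F [-0.4 -0.3 -0.1] M [-0.03 -0.02  0.06] open 0.0854
 now yaw -64.52 shift units (tool now) [-4.43  -8.802  1.028] (tool at goal) [-7.788 -6.039  1.018] turn units [0.    0.01  2.548]
```

The measurements agree across both views:
- Blade-to-tip distances are 39 to 40 mm, against 40 mm given.
- Nut to mark is 67 mm, against 69 mm.
- The stud spacing is square.

I'll start with the right-hand key, K3.

>>> drive_tool(
  gripper=[0.3, 0.3, 0.3, 0.3, 0.3, 0.3, 0.3, 0.3, 0.3, 0.3, 0.3, 0.3],
  translation=[
    [0, 0, 0],
    [0, 0, 0],
    [-0.77, -0.97, 0.2],
    [-0.77, -0.97, 0.2],
    [-0.77, -0.97, 0.2],
    [-0.77, -0.97, 0.2],
    [-0.77, -0.97, 0.2],
    [-0.77, -0.97, 0.2],
    [-0.77, -0.97, 0.2],
    [-0.77, -0.97, 0.2],
    [-0.77, -0.97, 0.2],
    [0, 0, 0],
  ],
  dr=[
    [0, 0, 1],
    [0, 0, 1],
    [0, 0, 0],
    [0, 0, 0],
    [0, 0, 0],
    [0, 0, 0],
    [0, 0, 0],
    [0, 0, 0],
    [0, 0, 0],
    [0, 0, 0],
    [0, 0, 0],
    [0, 0, 0],
  ],
)

```text
t: 1.65
ee_pos: [0.5181, -0.3268, 0.1711]
tcp_rot: [-0.001, 0.735, -0.678, -0.004]
contact_force: [-0.3, 0.3, -0.7]
opening: 0.0555
```

```bash
python3 - <<'E'
from h import *
plan([.5106,-.3311,.17],-84.5)
im,d=snapshot('wrist');save('w1',im)
for P in [(.5106,-.3311,.072),(.5498,-.3279,.029),(.5253,-.2358,.072)]:print(proj('wrist',P))
E
```

```text
t 1.65 pos [ 0.5181 -0.3268  0.1711] F [-0.3  0.3 -0.7] M [-0.03 -0.01  0.03] open 0.0555
 now yaw -85.36 shift units (tool now) [0.122 0.261 0.036] (tool at goal) [0.118 0.263 0.036] turn units [ 0.02   0.041 -0.086]
[260.4579637  199.67933248]
[260.21673883 145.30543606]
[144.17747578 173.11404281]
```

View pics/w1.png

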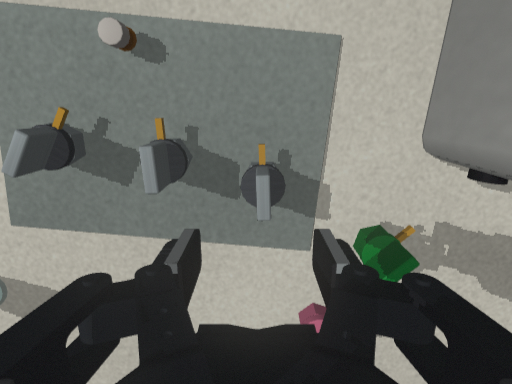

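Wrist view: K3's blade top is at (263,199) and its pointer tip at (262,146), within 3 px of the prediction. The vial is at (115,33), clear of the path.

```bash
python3 - <<'E'
from h import *
B=ray('wrist',263.5,199,.072);T=ray('wrist',262,145.5,.029);v=T-B;print(B,T,np.hypot(*v[:2]),np.degrees(np.arctan2(v[1],v[0])))
plan([*((B[:2]+[.5106,-.3311])/2),.037],-85)
E
```

```text
[ 0.51138733 -0.3335476   0.072     ] [ 0.54975371 -0.32956019  0.029     ] 0.038573034368516966 5.933430103815207
t 1.7 pos [ 0.5174 -0.328   0.1713] F [ 0.4 -0.1 -1.1] M [ 0.02  0.03 -0.02] open 0.0557
 now yaw -85.43 shift units (tool now) [0.155 0.206 4.477] (tool at goal) [0.125 0.224 4.477] turn units [ 0.022  0.036 -0.043]
```

>>> drive_tool(
  gripper=[0.3, 0.3, 0.3, 0.3, 0.3, 0.3, 0.3],
  translation=[
    [0.15, 0.2, 0.5],
    [0, 0, 0.8],
    [0, 0, 0.8],
    [0, 0, 0.8],
    [0, 0, 0.8],
    [0, 0, 0.6],
    [0, 0, 0],
  ],
  dr=[
    [0, 0.03, -0.08],
    [0, 0, 0],
    [0, 0, 0],
    [0, 0, 0],
    [0, 0, 0],
    [0, 0, 0],
    [0, 0, 0],
  ],
)

```text
t: 2.58
ee_pos: [0.507, -0.3417, 0.0404]
tcp_rot: [0.003, 0.737, -0.676, 0.001]
contact_force: [-0.1, 1.2, 0.7]
opening: 0.0553
```

```bash
python3 - <<'E'
from h import *
plan([.511,-.3323,.037],-84.7)
E
```

```text
t 2.58 pos [ 0.507  -0.3417  0.0404] F [-0.1  1.2  0.7] M [0.   0.03 0.02] open 0.0553
 now yaw -85.05 shift units (tool now) [-0.303 -0.162  0.112] (tool at goal) [-0.301 -0.163  0.113] turn units [ 0.018 -0.026 -0.035]
```

>>> drive_tool(
  gripper=[0.3, 0.3],
  translation=[
    [-0.3, -0.16, 0.1],
    [0, 0, 0],
  ],
  dr=[
    [0.02, -0.03, -0.03],
    [0, 0, 0],
  ],
)

```text
t: 2.82
ee_pos: [0.5116, -0.3328, 0.0385]
tcp_rot: [-0.001, 0.739, -0.674, 0.001]
contact_force: [-0.3, 0.0, -0.4]
opening: 0.0553
```

```bash
python3 - <<'E'
from h import *
plan([.511,-.3323,.037],-84.7)
im,d=snapshot('wrist');save('w2',im)
E
```

```text
t 2.83 pos [ 0.5116 -0.3328  0.0385] F [-0.3  0.  -0.4] M [-0.02  0.01  0.04] open 0.0553
 now yaw -84.77 shift units (tool now) [-0.019  0.02   0.05 ] (tool at goal) [-0.019  0.02   0.05 ] turn units [-0.012 -0.003 -0.007]
```

View pics/w2.png

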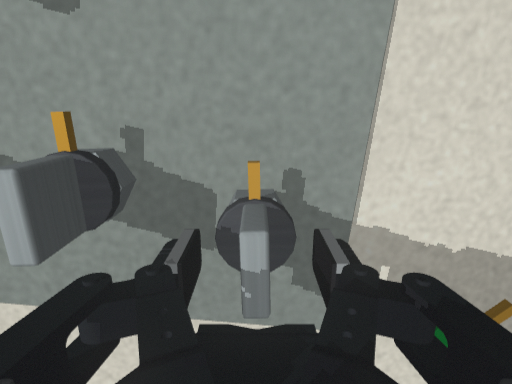

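The blade sits centred between the pads (x≈256, pads at 195 and 320). Closing.

>>> drive_tool(
  gripper=[-1, -1, -1, -1, -1, -1],
  translation=[
    [0, 0, 0.04],
    [0, 0, 0],
    [0, 0, 0],
    [0, 0, 0],
    [0, 0, 0],
    [0, 0, 0],
  ],
  dr=[
    [0, 0, 0],
    [0, 0, 0],
    [0, 0, 0],
    [0, 0, 0],
    [0, 0, 0],
    [0, 0, 0],
  ],
)

```text
t: 3.62
ee_pos: [0.5127, -0.3337, 0.0388]
tcp_rot: [-0.0, 0.739, -0.674, 0.003]
contact_force: [-0.6, 0.0, -0.4]
opening: 0.0109
```

```bash
python3 - <<'E'
from h import *
plan([.511,-.3323,.18],-84.7)
plan([.529,.215,.18],-95.9)
E
```

```text
t 3.62 pos [ 0.5127 -0.3337  0.0388] F [-0.6  0.  -0.4] M [ 0.03 -0.01 -0.01] open 0.0109
 now yaw -84.74 shift units (tool now) [-0.036  0.031 -4.708] (tool at goal) [-0.052  0.052 -4.708] turn units [-0.025 -0.02  -0.004]
t 3.62 pos [ 0.5127 -0.3337  0.0388] F [-0.6  0.  -0.4] M [ 0.03 -0.01 -0.01] open 0.0109
 now yaw -84.74 shift units (tool now) [-18.147  -2.239  -4.761] (tool at goal) [-18.249   1.339  -4.708] turn units [-0.027 -0.017  1.116]
```

>>> drive_tool(
  gripper=[-1, -1, -1, -1, -1, -1, -1, -1, -1, -1, -1, -1],
  translation=[
    [0, 0, -0.4],
    [0, 0, -0.9],
    [0, 0, -0.9],
    [0, 0, -0.9],
    [-0.5, 0, -0.9],
    [-0.8, 0, -0.7],
    [-1, 0, 0],
    [-1, 0, 0],
    [-1, 0, 0],
    [-1, 0, 0],
    [-1, 0, 0],
    [-1, 0, 0],
  ],
  dr=[
    [0, 0, 0],
    [0, 0, 0],
    [0, 0, 0],
    [0, 0, 0],
    [0, 0, 0],
    [0, 0, 0],
    [0, 0, 0.4],
    [0, 0, 0.4],
    [0, 0, 0.3],
    [0, 0, 0],
    [0, 0, 0],
    [0, 0, 0],
  ],
)

```text
t: 5.12
ee_pos: [0.5145, -0.1106, 0.1893]
tcp_rot: [0.001, -0.667, 0.745, -0.004]
contact_force: [0.3, -0.2, -2.4]
opening: 0.0108
```

```bash
python3 - <<'E'
from h import *
plan([.529,.215,.18],-95.9)
E
```

```text
t 5.12 pos [ 0.5145 -0.1106  0.1893] F [ 0.3 -0.2 -2.4] M [-0.01 -0.03 -0.01] open 0.0108
 now yaw -96.39 shift units (tool now) [-10.842   0.728   0.258] (tool at goal) [-10.846   0.633   0.31 ] turn units [-0.041 -0.025 -0.049]
```

>>> drive_tool(
  gripper=[-1, -1, -1, -1, -1, -1, -1, -1, -1],
  translation=[
    [-1, 0.1, 0.1],
    [-1, 0.1, 0.1],
    [-1, 0.1, 0.1],
    [-1, 0.1, 0],
    [-1, 0.1, 0],
    [-1, 0.1, 0],
    [-1, 0.1, 0],
    [-1, 0.1, 0],
    [0, 0, 0],
  ],
  dr=[
    [0, 0, 0],
    [0, 0, 0],
    [0, 0, 0],
    [0, 0, 0],
    [0, 0, 0],
    [0, 0, 0],
    [0, 0, 0],
    [0, 0, 0],
    [0, 0, 0],
  ],
)

```text
t: 6.25
ee_pos: [0.5149, 0.1401, 0.1837]
tcp_rot: [0.002, -0.668, 0.744, -0.006]
contact_force: [0.4, -0.2, -2.8]
opening: 0.0111
```

```bash
python3 - <<'E'
from h import *
im,d=snapshot('wrist');save('w3',im)
plan([.529,.215,.18],-95.9)
for P in [(.529,.215,.089),(.529,.215,.073),(.596,.208,.073)]:print(proj('wrist',P))
E
```

```text
t 6.3 pos [0.515  0.1391 0.1837] F [-0.4  0.2 -2.7] M [ 0.01 -0.05  0.  ] open 0.0111
 now yaw -96.27 shift units (tool now) [-2.565 -0.186  0.112] (tool at goal) [-2.563 -0.203  0.124] turn units [-0.06  -0.033 -0.037]
[159.71162693 187.95324059]
[165.38241033 183.3295434 ]
[158.52914763 100.68677151]
```

View pics/w3.png

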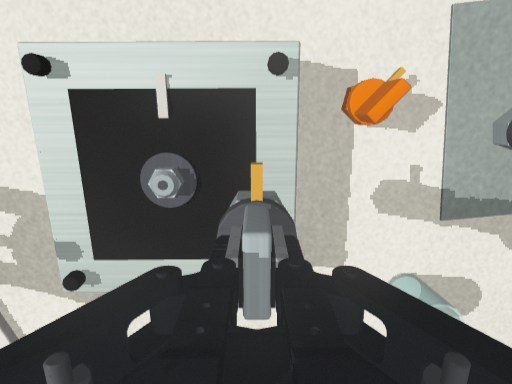

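```bash
python3 - <<'E'
from h import *
im=cv2.imread('pics/w3.png')[:,:,::-1]
g=cv2.cvtColor(im,cv2.COLOR_RGB2GRAY)
m=(g>45).astype(np.uint8);m[:125]=0;m[230:]=0;m[:,:115]=0;m[:,215:]=0
cs,_=cv2.findContours(m,cv2.RETR_EXTERNAL,cv2.CHAIN_APPROX_NONE);c=max(cs,key=cv2.contourArea);e=cv2.fitEllipse(c);print('flange',e)
C=cam('wrist');F=ray('wrist',*e[0],.073,C)
mk=((im.min(2)>140)).astype(np.uint8);mk[:,:145]=0;mk[:,180:]=0;mk[125:]=0;mk[:68]=0
ys,xs=np.nonzero(mk);vx=[]
for y in (75,85,95,105,115):
    r=xs[ys==y];print(y,r.min(),r.max(),end=' ')
b,c=im[:,:,2].astype(int),im[:,:,0].astype(int)
M=ray('wrist',162.7,96,.073,C);v=M-F
print('\nF',F,'M',M,np.hypot(*v[:2]),np.degrees(np.arctan2(v[1],v[0])))
hs=cv2.cvtColor(im,cv2.COLOR_RGB2HSV);br=((hs[:,:,1]>150)&(hs[:,:,2]>90)).astype(np.uint8);br[:,:240]=0;br[:,275:]=0
ys,xs=np.nonzero(br);print('tip px',xs.min(),xs.max(),ys.min(),ys.max())
save('w3c',cv2.resize(im[60:330,110:310],None,fx=3,fy=2.2,interpolation=cv2.INTER_CUBIC))
s,R=Rt();fz=s['ee_pos'][2]-.0348
for y in (ys.min(),ys.max()):
    r=xs[ys==y];P=ray('wrist',(r.min()+r.max())/2,y,fz+.025,C);print(P,'tool frame mm',(R.T@(P-s['ee_pos'])*1000).round(2))
E
```

```text
flange ((167.7222137451172, 179.5769500732422), (54.0651969909668, 58.07647705078125), 125.4094009399414)
75 145 179 85 145 179 95 157 166 105 158 167 115 158 167 
F [0.53199802 0.21243488 0.073     ] M [0.59914497 0.20405441 0.073     ] 0.06766790233892524 -7.114171807541007
tip px 251 262 163 200
[0.55487264 0.13647447 0.17392498] tool frame mm [ -1.75 -39.8   10.21]
[0.53549832 0.13734857 0.17392498] tool frame mm [ -0.51 -20.44  10.01]
```

View pics/w3c.png

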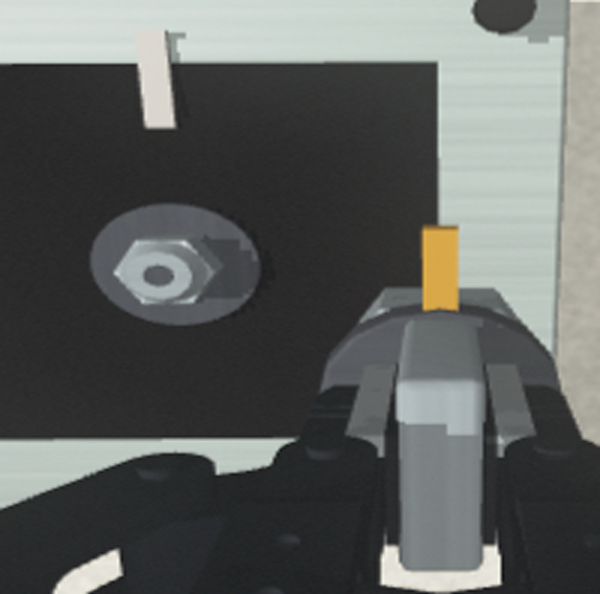

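The nut is at (162,184), its flange centre at (168,180), and the mark at (163,96). The key is held straight in the pads, with its tip 39.8 mm ahead of the TCP, so its axis is at the tool centre. Comparing K3's grip with the top view puts the top view about 2 mm off, so I take the nut to be at about (0.5315, 0.2125), yaw about -6.3°.

>>> drive_tool(
  gripper=[-1, -1, -1, -1, -1, -1],
  translation=[
    [-0.8, -0.1, 0.2],
    [-0.8, -0.1, 0.2],
    [-0.8, -0.1, 0.2],
    [-0.1, 0, 0.2],
    [0, 0, 0.2],
    [0, 0, 0],
  ],
  dr=[
    [-0.06, -0.03, 0],
    [0, 0, 0],
    [0, 0, 0],
    [0, 0, 0],
    [0, 0, 0],
    [0, 0, 0],
  ],
)

```text
t: 7.05
ee_pos: [0.5327, 0.2072, 0.1535]
tcp_rot: [-0.002, -0.665, 0.747, -0.001]
contact_force: [0.2, -0.2, -2.9]
opening: 0.0112
```

```bash
python3 - <<'E'
from h import *
plan([.5315,.2125,.135],-96.3)
E
```

```text
t 7.05 pos [0.5327 0.2072 0.1535] F [ 0.2 -0.2 -2.9] M [ 0.05  0.02 -0.06] open 0.0112
 now yaw -96.61 shift units (tool now) [-0.174  0.061  0.616] (tool at goal) [-0.171  0.06   0.616] turn units [ 0.005 -0.025 -0.031]
```

>>> drive_tool(
  gripper=[-1, -1, -1, -1],
  translation=[
    [-0.17, 0.06, 0.3],
    [0, 0, 0.3],
    [0, 0, 0.15],
    [0, 0, 0],
  ],
  dr=[
    [0, -0.02, -0.03],
    [0, 0, 0],
    [0, 0, 0],
    [0, 0, 0],
  ],
)

```text
t: 7.55
ee_pos: [0.5312, 0.2113, 0.1294]
tcp_rot: [-0.001, -0.667, 0.745, 0.0]
contact_force: [-0.1, -1.2, -1.5]
opening: 0.0114
```

```bash
python3 - <<'E'
from h import *
plan([.5315,.2125,.127],-96.3)
im,d=snapshot('scene');save('s1',cv2.resize(im[90:200,280:420],None,fx=5,fy=5,interpolation=cv2.INTER_CUBIC))
E
```

```text
t 7.55 pos [0.5312 0.2113 0.1294] F [-0.1 -1.2 -1.5] M [-0.02  0.01 -0.  ] open 0.0114
 now yaw -96.39 shift units (tool now) [-0.042 -0.005  0.081] (tool at goal) [-0.042 -0.005  0.081] turn units [ 0.008 -0.007 -0.009]
```

View pics/s1.png

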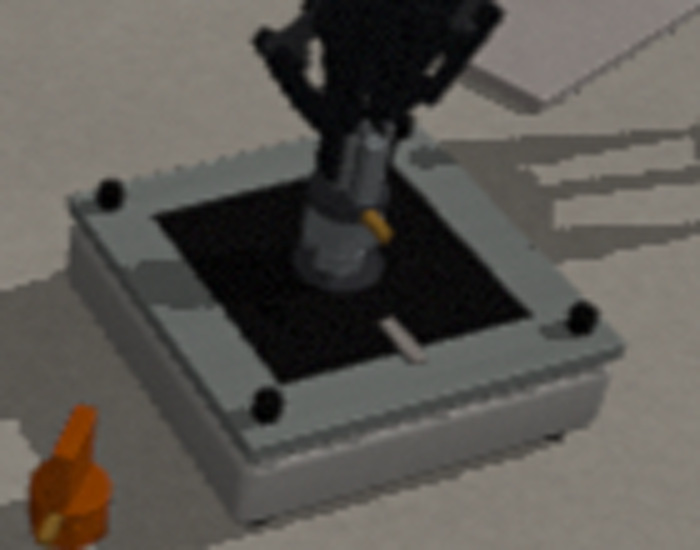

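>>> drive_tool(
  gripper=[-1, -1, -1, -1],
  translation=[
    [-0.03, 0, 0.12],
    [0, 0, 0.1],
    [0, 0, 0.1],
    [0, 0, 0],
  ],
  dr=[
    [0, 0, 0],
    [0, 0, 0],
    [0, 0, 0],
    [0, 0, 0],
  ],
)

```text
t: 8.1
ee_pos: [0.532, 0.2124, 0.1199]
tcp_rot: [-0.0, -0.667, 0.745, -0.0]
contact_force: [-1.0, 0.1, -1.4]
opening: 0.0111
```

```bash
python3 - <<'E'
from h import *
plan([.5315,.2125,.1078],-96.3)
E
```

```text
t 8.1 pos [0.532  0.2124 0.1199] F [-1.   0.1 -1.4] M [-0.01  0.   -0.01] open 0.0111
 now yaw -96.37 shift units (tool now) [-0.     0.016  0.404] (tool at goal) [-0.     0.016  0.404] turn units [-0.002 -0.004 -0.007]
```

>>> drive_tool(
  gripper=[-1, -1, -1],
  translation=[
    [0, 0, 0.1],
    [0, 0, 0.1],
    [0, 0, 0],
  ],
  dr=[
    [0, 0, 0],
    [0, 0, 0],
    [0, 0, 0],
  ],
)

```text
t: 8.48
ee_pos: [0.5319, 0.2128, 0.1137]
tcp_rot: [0.0, -0.667, 0.745, -0.0]
contact_force: [1.1, 0.4, -3.4]
opening: 0.0117
```

```bash
python3 - <<'E'
from h import *
plan([.5315,.2125,.1078],-96.3)
E
```

```text
t 8.47 pos [0.5319 0.2128 0.1137] F [ 1.1  0.4 -3.4] M [ 0.09  0.01 -0.04] open 0.0117
 now yaw -96.39 shift units (tool now) [0.013 0.012 0.197] (tool at goal) [0.013 0.012 0.197] turn units [-0.001  0.    -0.009]
```

There's no contact even though the foot is already below where a wrong key would stop, so this one seems to fit. Continuing down.

>>> drive_tool(
  gripper=[-1, -1, -1, -1],
  translation=[
    [0, 0, 0.08],
    [0, 0, 0.08],
    [0, 0, 0.06],
    [0, 0, 0],
  ],
  dr=[
    [0, 0, 0],
    [0, 0, 0],
    [0, 0, 0],
    [0, 0, 0],
  ],
)

```text
t: 8.98
ee_pos: [0.5321, 0.213, 0.1079]
tcp_rot: [0.0, -0.667, 0.745, -0.0]
contact_force: [-0.4, 0.1, -2.6]
opening: 0.0111
```

```bash
python3 - <<'E'
from h import *
plan([.5315,.2125,.1078],-96.3)
im,d=snapshot('wrist');save('w4',im)
im,d=snapshot('scene');save('s2',cv2.resize(im[90:200,280:420],None,fx=5,fy=5,interpolation=cv2.INTER_CUBIC))
E
```

```text
t 8.97 pos [0.5321 0.213  0.1079] F [-0.4  0.1 -2.6] M [ 0.08 -0.02  0.05] open 0.0111
 now yaw -96.38 shift units (tool now) [0.017 0.017 0.002] (tool at goal) [0.017 0.017 0.002] turn units [-0.004  0.002 -0.008]
```

View pics/s2.png

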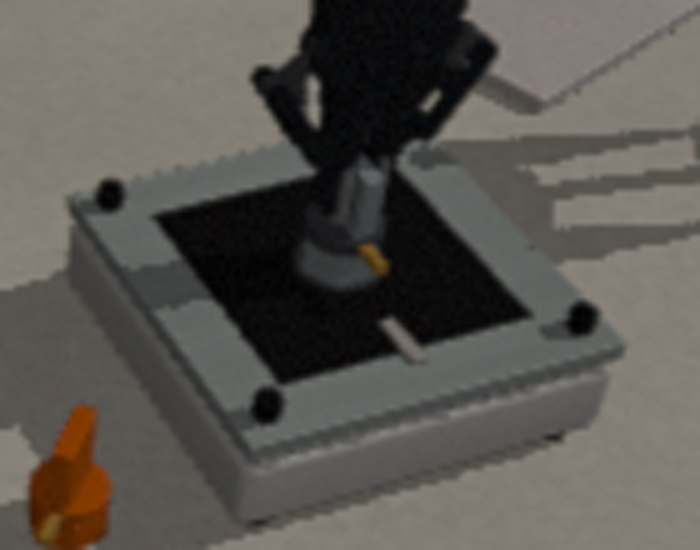

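View pics/w4.png

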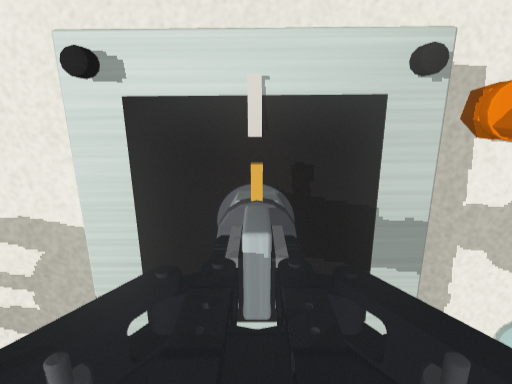

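The pointer (257,180) lines up with the mark (255,104), and the key hasn't slipped, since its tip is at the same pixel as before. Now I'll press lightly to confirm the seat.

>>> drive_tool(
  gripper=[-1, -1, -1],
  translation=[
    [0, 0, 0.05],
    [0, 0, 0.05],
    [0, 0, 0],
  ],
  dr=[
    [0, 0, 0],
    [0, 0, 0],
    [0, 0, 0],
  ],
)

```text
t: 9.45
ee_pos: [0.5321, 0.213, 0.108]
tcp_rot: [0.001, -0.667, 0.745, -0.001]
contact_force: [-0.5, -0.5, -2.6]
opening: 0.0109
```

```bash
python3 - <<'E'
from h import *
plan([.5315,.2125,.1078],-96.3)
E
```

```text
t 9.45 pos [0.5321 0.213  0.108 ] F [-0.5 -0.5 -2.6] M [0.1  0.03 0.02] open 0.0109
 now yaw -96.36 shift units (tool now) [0.019 0.018 0.006] (tool at goal) [0.019 0.018 0.006] turn units [-0.01   0.002 -0.006]
```

>>> drive_tool(
  gripper=[-1, -1],
  translation=[
    [0, 0, 0.1],
    [0, 0, 0.1],
  ],
  dr=[
    [0, 0, 0],
    [0, 0, 0],
  ],
)

```text
t: 9.7
ee_pos: [0.5322, 0.2131, 0.1077]
tcp_rot: [0.001, -0.667, 0.745, -0.001]
contact_force: [-6.3, -1.3, 23.1]
opening: 0.0114
```

```bash
python3 - <<'E'
from h import *
plan([.5315,.2125,.1078],-96.3)
im,d=snapshot('wrist');save('w5',im);C=cam('wrist')
im2,d=snapshot('scene');save('s3',im2)
im3,d=snapshot('top');save('t3',im3)
print(state()['contact_force'],state()['ee_pos'])
hs=cv2.cvtColor(im,cv2.COLOR_RGB2HSV);br=((hs[:,:,1]>150)&(hs[:,:,2]>90)).astype(np.uint8);br[:,:240]=0;br[:,275:]=0
ys,xs=np.nonzero(br);print('tip px',xs.min(),xs.max(),ys.min(),ys.max())
E
```

```text
t 9.7 pos [0.5322 0.2131 0.1077] F [-6.3 -1.3 23.1] M [-0.34  1.15  0.  ] open 0.0114
 now yaw -96.32 shift units (tool now) [ 0.024  0.021 -0.005] (tool at goal) [ 0.024  0.021 -0.005] turn units [-0.017  0.001 -0.002]
[-5.54819858 -2.0833302  20.62318801] [0.53218871 0.21310794 0.10764347]
tip px 251 262 163 200
```

View pics/s3.png

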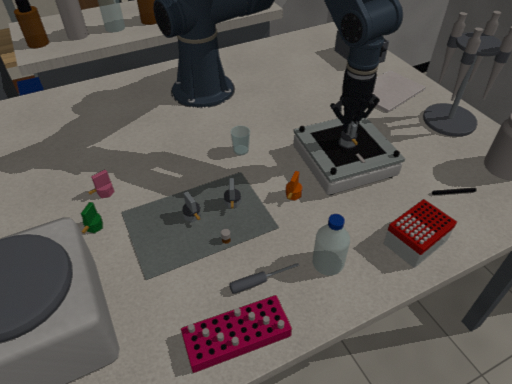

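View pics/w5.png

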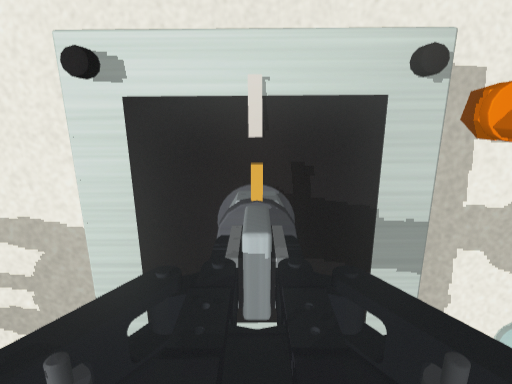

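The key stops hard at TCP z 0.108, so its foot is at about 0.073, the seat height. I'll ease the push to light and hand in.

>>> drive_tool(
  gripper=[-1, -1, -1],
  translation=[
    [0, 0, 0],
    [0, 0, 0.03],
    [0, 0, 0.03],
  ],
  dr=[
    [0, 0, 0],
    [0, 0, 0],
    [0, 0, 0],
  ],
)

```text
t: 10.22
ee_pos: [0.5321, 0.2131, 0.1077]
tcp_rot: [0.001, -0.667, 0.745, -0.001]
contact_force: [-2.8, -0.4, 13.2]
opening: 0.0113
```

```bash
python3 - <<'E'
from h import *
plan([.5315,.2125,.1078],-96.3)
print(sign_off())
E
```

```text
t 10.22 pos [0.5321 0.2131 0.1077] F [-2.8 -0.4 13.2] M [-0.18  0.67 -0.  ] open 0.0113
 now yaw -96.31 shift units (tool now) [ 0.022  0.019 -0.004] (tool at goal) [ 0.022  0.019 -0.004] turn units [-0.021  0.001 -0.001]
the job is handed in; nothing more can be done
None
```

The first key I tried, the rightmost on the mat in the top view, fits the nut. It is fully seated and upright, with its pointer facing the white mark, and still gripped. I handed the job in at 10.2 s.

- **Seating:** it went down past the height where a wrong key would stop, with no resistance. It then stopped hard with its foot at about 73 mm, the seat height. It did not move under a 23 N push, and I left it under about 13 N.
- **Pointer:** in the wrist picture the pointer lines up with the mark to within 2 pixels. The tool's turn is within about 1° of the measured mark direction. The key did not slip in the grip.
- **Everything else:** in the last scene picture the other two keys stand untouched on the mat, and the vial and bottle are upright.
- **Disagreement:** the top camera read positions about 2 mm off from the wrist camera and the actual grip. I corrected for that when finding the nut.
- **Not tested:** I did not try the other two keys, because the first one fitted.

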